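# Sweep the loose washers through the gate into the slot

## Task

With the fingertips, push the three loose washers on the sorting tray through the gate in the fence so that they drop into the slot behind it, one at a time: let each one drop in before the next goes through. Slide them along the deck and never pick them up; leave the bolt, the socket, the nut and everything else on the bench where they are, and finish with the hand clear.

Things in the scene. Friction and masses are not known exactly. Their poses are not given: they have to be found in the camera images.
- tray: fixed sorting tray, a plywood block 266 mm (its x) by 362 mm (its y) with a flat deck 55 mm above the bench, on which everything slides. Origin at bench level; z up. Aluminium rims 15 mm high stand on the deck: inner faces of the side rims at x = -125 and +125 mm, of the rear rim at y = -180 mm. A fence of the same height, 6 mm thick, crosses the deck from y = 80 to 86 mm, with one gate in its middle. Right behind the fence is the slot. The tray never moves.
- gate (a point): middle of the gate at deck height (tray frame 0, 83, 55 mm): an opening 54 mm wide along the tray's x in the 15 mm high, 6 mm thick fence; washers go through it along the tray's +y. Axes as the tray's.
- slot (a point): centre of the slot's mouth at deck height (tray frame 0, 126, 55 mm): a rectangular pit 60 mm (x) by 80 mm (y), 47 mm deep, from the fence's far face (y = 86 mm) to a 15 mm high end rim (y = 166 mm). A washer pushed until its centre is well past the near edge drops in. Axes as the tray's.
- washer_a_mid (a point): steel washer, a flat ring 40 mm across, 8 mm thick, with a 21 mm hole, 57 g, lying flat on the tray's deck; the point is its centre, half-way up (4 mm above the deck)
- washer_b_mid (a point): steel washer, a flat ring 40 mm across, 8 mm thick, with a 21 mm hole, 57 g, lying flat on the tray's deck; the point is its centre, half-way up (4 mm above the deck)
- washer_c_mid (a point): steel washer, a flat ring 40 mm across, 8 mm thick, with a 21 mm hole, 57 g, lying flat on the tray's deck; the point is its centre, half-way up (4 mm above the deck)
- bolt: dark steel hex bolt standing on its head on the deck, head 30 mm across flats, 50 mm tall over all, beside the fence at one side; origin at the centre of its underside. Bystander.
- socket: steel spanner socket standing on the deck beside the fence at the other side, 28 mm across, 42 mm tall; origin at the centre of its underside. Bystander.
- nut: steel hex nut lying on the deck near the rear rim, 30 mm across flats, 15 mm high; origin at the centre of its underside. Bystander.
- screwdriver: screwdriver with a yellow handle lying on the bench at the left, nearer the robot than the brush. Bystander.
- pliers: pliers with blue grips, 200 mm, lying on the bench right of the tray. Bystander.
- drill: cordless drill lying on its side on the bench at the far right, beyond the pliers, 70 mm high. Bystander.
- oil: white oil bottle, 48 mm across, 130 mm tall, standing on the bench left of the tray. Bystander.
- brush: hand brush lying on the bench left of the tray. Bystander.

How it is judged:
By the outcome, as a careful person would: the job done as asked, in the order asked, and still so for the second after the job is handed in, with the robot touching nothing.
It also fails if it takes over 58 s, if anything falls off the work surface, if the arm or the gripper's body presses on something with over 40 N, if the wrist force passes 120 N, or if a joint passes its speed limit or range.

## Robot

A 7-joint arm with a two-finger parallel gripper is mounted at the origin on the work surface. World frame = base frame: x ahead of the robot, y to its left, z up, the work surface at z = 0. Lengths are in mm, angles in rad, forces in N, time in s.
With the tool pointing down it reaches from about 425 to 875 mm from the base axis. Payload 9.9 kg.
Tool frame: the origin (TCP) lies midway between the tips of the shut fingers; the grasp point (between the pads) lies 19 mm behind it; z points along the fingers, x is the direction in which the jaws open and shut, and the axes are right-handed (so a half turn about z gives the same grasp; the last joint's range is limited). The gripper opens to 85 mm and grips with 20 to 120 N. Pads are 22 mm wide; open, the fingers measure 114 mm over their backs; the gripper's body (76 mm by 85 mm) begins 54 mm behind the grasp point. The pads swing forward as they close: fully open they stand 13 mm farther back than shut.
Start: joints at [-1.293, 0.576, 0.025, 1.437, -0.015, 1.129, -0.057], TCP at [238.915, 631.307, 231.289] pointing down, gripper open.
Joint ranges: [-2.76, 2.76], [-0.34, 2.15], [-1.52, 1.57], [0.19, 2.46], [-1.09, 4.23], [0.17, 1.99], [-2.82, 2.82]. Speed limits (rad/s): [2.22, 2.22, 3.01, 3.01, 3.14, 3.14, 3.14].

## Interface

Orientations are given as a rotation vector (axis times angle).
In Python, from station import * gives the robot as it stands. The module is installed in compiled form; this text tells all that it offers.
- The arm moves only by the tool apply_moves, never from a script. Its argument "increments" is a list of rows, each a list of 7 numbers: the finger opening in mm, from 0 to 85.4, then the shift along the world's x, y, z in mm, then the turn, a rotation vector about the world's x, y, z in degrees. A call has 1 to 10 rows; each row shifts and turns the commanded pose from where the row before left it; what a row does not reach is not made up. A row lasts 1/12 s, in which the tool goes at most 41.7 mm and 7.16 degrees, less where a joint would pass 70% of its speed; a pose out of reach is approached as far as the arm can. A call with a gripper value outside its range is refused whole. The fingers move at their own pace and stop on an object; "grip_force" is the grip in N (left out, the last holds). Time passes only in rows, so rows that do not move let the fingers close. It gives the time, the measured TCP pose, the force and the opening at its end, in the units of the state.
- state(): the state, without advancing time (a new reading comes with each control period).
- snapshot(name): name is "scene" or "top" or "wrist"; returns the picture (384x512x3 uint8, red, green, blue); there is no depth.
- camera_model(name): a dict with "mtx" (3x3 intrinsics, pixels), "R" (3x3) and "t" (3): a world point X has camera coordinates R X + t. Camera axes: x right, y down, z forward; pixel columns grow to the right and rows downward; lengths in mm; the calibration is good to about 2 mm. A picture is of the moment at which its call begins: read the wrist's pose just before it. camera_model takes no time and is no camera call; for the wrist camera it gives the pose at the moment of the call.
- job_done(): hands the job in, once; it reports no verdict.
The state is a dict: "clock": time; "joint_positions": joint angles; "joint_vel": joint speeds; "effort": joint torques, N m; "ee_pos": TCP position; "tool_rot": TCP orientation; "wrist_force": force on the tool from outside, world axes, zero at the start; "wrist_torque": the same for the moment, N m; "finger_gap": finger opening in mm.
Only numpy, scipy, OpenCV 4.12 (cv2) and the standard library are available. Lean on these libraries where they do the work, as an engineer would, in place of code of your own. Each camera call takes 0.05 s, during which the arm holds its last target. There are 200 camera calls.

## Working session

There is one attempt and no reset: what is moved stays moved. The work goes in short steps, Python scripts to look and compute and a tool call to move; the robot and the scene stay as the last step left them, time stands still between calls to the robot, and variables do not carry over. Pictures are saved under pics/ and viewed, on a budget of 10 in all, crops included, one or two more only if the job needs it, and the job is handed in when it is done.

Besides the shell and the picture viewer there is one more tool, called after "Emit:" by a JSON object that holds its "name" and its "arguments", one argument or row to a line. apply_moves: Moves the arm, as the interface text tells. Its arguments: {"type":"object","properties":{"increments":{"type":"array"},"grip_force":{"type":"number"}},"required":["increments"]}

```bash
mkdir -p pics; python3 - <<'E'
from station import *
import cv2,numpy as np
np.set_printoptions(suppress=True,precision=3)
for n in("top","scene"):
    im=snapshot(n); cv2.imwrite(f"pics/{n}0.png",cv2.resize(im[:,:,::-1],None,fx=1.5,fy=1.5,interpolation=cv2.INTER_CUBIC)); cv2.imwrite(f"{n}0_raw.png",im[:,:,::-1])
    c=camera_model(n); print(n,c["mtx"],c["R"],c["t"])
s=state();print(s)
E
```

```text
top [[403.953   0.    257.528]
 [  0.    403.953 194.82 ]
 [  0.      0.      1.   ]] [[-0.038 -0.999 -0.003]
 [-0.977  0.037 -0.211]
 [ 0.211 -0.005 -0.977]] [ -37.171  469.211 1424.294]
scene [[358.914   0.    252.339]
 [  0.    358.914 188.706]
 [  0.      0.      1.   ]] [[-0.75   0.661 -0.017]
 [ 0.455  0.496 -0.739]
 [-0.481 -0.562 -0.673]] [ 404.59  -135.416 1393.153]
{'clock': 0.1, 'joint_positions': array([-1.293,  0.576,  0.025,  1.438, -0.015,  1.129, -0.056]), 'joint_vel': array([ 0.   , -0.001,  0.   , -0.002,  0.001,  0.   ,  0.001]), 'effort': array([  0.007, -76.731,   2.258, -28.66 ,   0.016,   0.009,  -0.   ]), 'ee_pos': array([238.729, 630.937, 230.513]), 'tool_rot': array([ 2.584,  1.785, -0.002]), 'wrist_force': array([ 0.15 , -0.285,  0.161]), 'wrist_torque': array([-0.035,  0.02 ,  0.02 ]), 'finger_gap': 85.27369201167845}
```

View pics/top0.png

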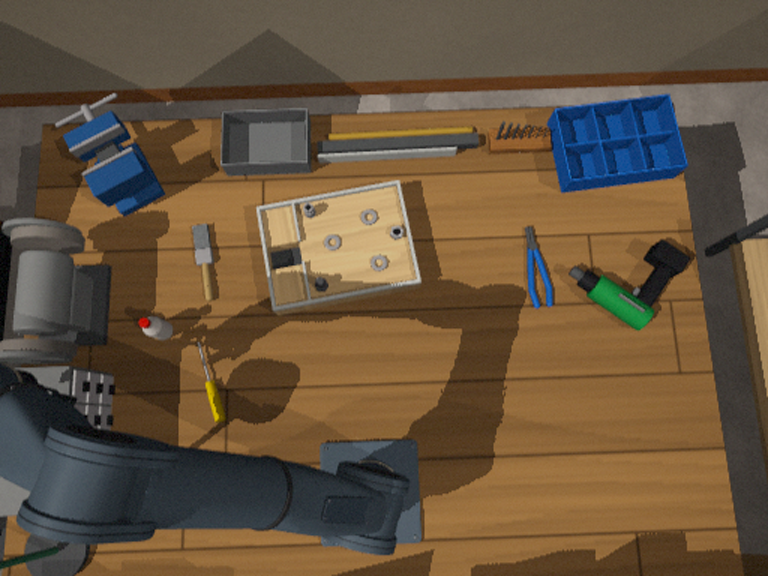

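View pics/scene0.png

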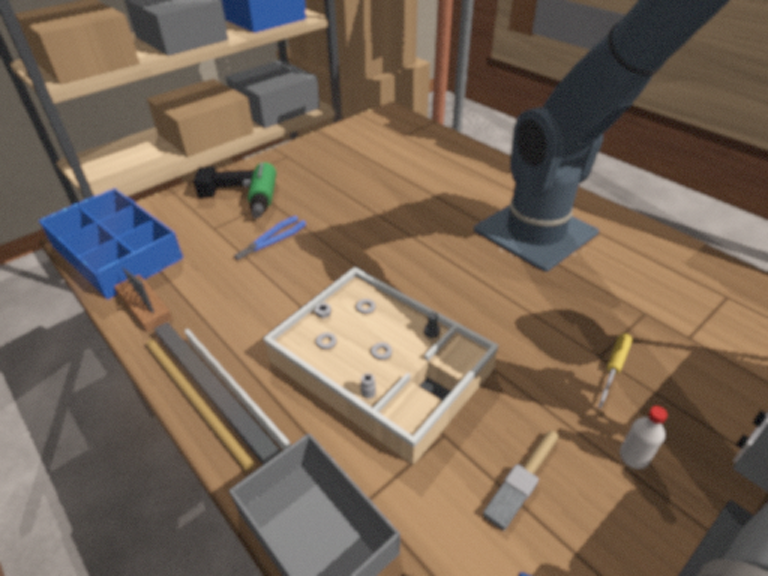

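The top view shows the tray at about (338,246) px, with its slot end to the left (+y). The washers are at about (369,216), (333,242) and (379,262). The nut is at (397,232), the socket at (309,211) and the bolt at (321,285).

```bash
cat > h.py <<'E'
import numpy as np,cv2
from station import *
np.set_printoptions(suppress=True,precision=2)
def ray(c,px,z):
    px=np.atleast_2d(np.array(px,float)); R,t,K=[np.array(c[k]) for k in("R","t","mtx")]
    d=np.c_[px,np.ones(len(px))]@np.linalg.inv(K).T@R; o=-R.T@t
    return o+d*((z-o[2])/d[:,2])[:,None]
E
python3 - <<'E'
from h import *
from scipy.spatial.transform import Rotation as Ro
c=camera_model("top")
print(ray(c,np.array([(257,208),(400,182),(420,283),(273,311)])/1.5,70))
print(ray(c,np.array([(369,216),(333,242),(379,262)])/1.5,63))
print(ray(c,np.array([(397,232),(309,211),(321,285)])/1.5,65))
s=state(); w=camera_model("wrist"); R=np.array(w["R"]);print(Ro.from_rotvec(s["tool_rot"]).as_matrix()); print(R, -R.T@w["t"]-s["ee_pos"],w["mtx"])
E
```

```text
[[ 688.64  257.04   70.  ]
 [ 743.35  -99.62   70.  ]
 [ 482.77 -136.77   70.  ]
 [ 427.73  216.92   70.  ]]
[[659.54 -19.29  63.  ]
 [595.83  71.2   63.  ]
 [540.7  -39.94  63.  ]]
[[614.77 -86.88  65.  ]
 [677.64 129.03  65.  ]
 [488.13 102.05  65.  ]]
[[ 0.35  0.94 -0.  ]
 [ 0.94 -0.35 -0.  ]
 [-0.    0.   -1.  ]]
[[ 0.35  0.94 -0.  ]
 [ 0.9  -0.34  0.27]
 [ 0.25 -0.1  -0.96]] [-64.52  23.87 141.54] [[268.63   0.   251.62]
 [  0.   268.63 187.54]
 [  0.     0.     1.  ]]
```

Emit:
{"name": "apply_moves", "arguments": {
  "increments": [
    [14,17,-28,2,0,0,-3],
    [14,17,-28,2,0,0,-3],
    [14,17,-28,2,0,0,-3],
    [14,17,-28,2,0,0,-3],
    [14,17,-28,2,0,0,-3],
    [14,17,-28,2,0,0,-3],
    [14,17,-28,2,0,0,-3],
    [14,17,-28,2,0,0,-3],
    [14,17,-28,2,0,0,-3],
    [14,17,-28,2,0,0,-3]
  ],
  "grip_force": 40
}}

```text
clock: 0.93
ee_pos: [409.3, 349.7, 251.2]
tool_rot: [2.96, 1.052, -0.001]
wrist_force: [0.7, 0.5, 0.3]
finger_gap: 14.1
```

Emit:
{"name": "apply_moves", "arguments": {
  "increments": [
    [14,17,-28,2,0,0,-3],
    [14,17,-28,2,0,0,-3],
    [14,17,-28,2,0,0,-3],
    [14,17,-28,2,0,0,-3],
    [14,17,-28,2,0,0,-3],
    [14,17,-28,2,0,0,-3],
    [14,17,-28,2,0,0,-3],
    [14,17,-28,2,0,0,-3],
    [14,17,-28,2,0,0,-3],
    [14,17,-28,2,0,0,-3]
  ]
}}

```text
clock: 1.77
ee_pos: [579.3, 69.9, 271.2]
tool_rot: [-3.132, -0.25, 0.001]
wrist_force: [1.1, 0.2, 0.2]
finger_gap: 14.1
```

Emit:
{"name": "apply_moves", "arguments": {
  "increments": [
    [14,0,0,0,0,0,0],
    [14,0,0,0,0,0,0]
  ]
}}

```text
clock: 1.93
ee_pos: [579.3, 69.2, 270.9]
tool_rot: [3.131, 0.248, -0.001]
wrist_force: [-0.9, 0.8, 0.0]
finger_gap: 14.1
```

```bash
python3 - <<'E'
from h import *
import pickle
s=state(); c=camera_model("wrist"); im=snapshot("wrist")[:,:,::-1]
pickle.dump((c,s),open("w1.pkl","wb")); cv2.imwrite("w1.png",im)
cv2.imwrite("pics/w1.png",cv2.resize(im,None,fx=1.5,fy=1.5,interpolation=cv2.INTER_CUBIC))
print(s["clock"],s["ee_pos"],s["tool_rot"],s["finger_gap"])
E
```

```text
1.9333 [579.3   69.15 270.93] [ 3.13  0.25 -0.  ] 14.1483001415737
```

View pics/w1.png

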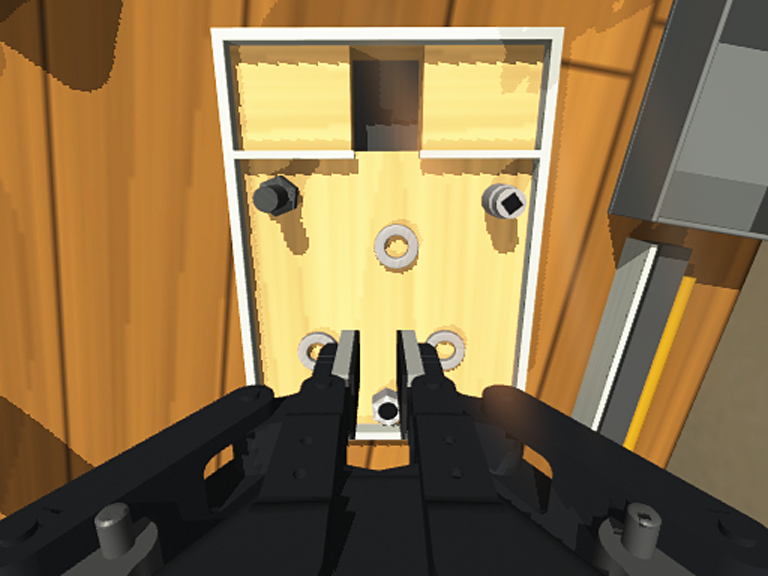

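The wrist view (1.5x) shows the gate edges at about (355,155) and (419,155) on the fence top. Washer B is at (397,247), C at (318,351), A at (446,350) and the nut at (386,408). The bolt is left of the fence and the socket right.

```bash
python3 - <<'E'
from h import *
import pickle
c,s=pickle.load(open("w1.pkl","rb")); im=cv2.imread("w1.png")
P=lambda l,z:ray(c,np.array(l)/1.5,z)[:,:2]
f=P([(233,155),(541,155)],70); g=P([(355,155),(419,155)],70)
e=P([(222,35),(553,35)],70)  # rim top far end
print("fence",f,np.linalg.norm(f[1]-f[0]),"gate",g,np.linalg.norm(g[1]-g[0]),"end",e)
ex=(f[1]-f[0])/np.linalg.norm(f[1]-f[0]); ey=np.array([-ex[1],ex[0]]); yaw=np.degrees(np.arctan2(ex[1],ex[0]))
o=g.mean(0)-83*ey; print("yaw",yaw,"origin",o)
T=lambda p:np.c_[(p-o)@ex,(p-o)@ey]
print("end in tray",T(e))
hsv=cv2.cvtColor(im,cv2.COLOR_BGR2HSV)
m=((hsv[...,1]<60)&(hsv[...,2]>60)).astype(np.uint8)
for n,(x,y) in dict(B=(397,247),C=(318,351),A=(446,350)).items():
    x/=1.5;y/=1.5
    mm=np.zeros_like(m);x0,y0=int(x),int(y);r=19;mm[y0-r:y0+r,x0-r:x0+r]=m[y0-r:y0+r,x0-r:x0+r]
    k,l,st,ce=cv2.connectedComponentsWithStats(mm); i=1+st[1:,4].argmax()
    cn,_=cv2.findContours((l==i).astype(np.uint8),cv2.RETR_EXTERNAL,cv2.CHAIN_APPROX_NONE)
    (cx,cy),rad=cv2.minEnclosingCircle(cn[0])
    for q in((cx,cy),(x,y)): p=ray(c,[q],63)[:,:2]; print(n,np.array(q)*1.5,rad*1.5,p,T(p))
print("nut,bolt,socket",T(P([(386,408)],70)),T(P([(278,197)],65)),T(P([(498,205)],75)))
E
```

```text
fence [[450.3  127.74]
 [697.02 167.12]] 249.83988016385982 gate [[548.08 143.35]
 [599.35 151.53]] 51.91476783340747 end [[436.79 213.  ]
 [682.97 252.2 ]]
yaw 9.067545221032798 origin [586.8   65.47]
end in tray [[-124.88  169.32]
 [ 124.4   169.23]]
B [395.61 245.83] 21.89953851699829 [[593.81  73.66]] [[8.22 6.98]]
B [397. 247.] 21.89953851699829 [[595.19  72.83]] [[9.45 5.94]]
C [317.21 350.29] 19.873306274414062 [[537.53 -36.87]] [[-64.78 -93.3 ]]
C [318. 351.] 19.873306274414062 [[538.36 -37.48]] [[-64.06 -94.03]]
A [444.   348.75] 19.97044086456299 [[655.71 -16.31]] [[ 55.16 -91.63]]
A [446. 350.] 19.97044086456299 [[657.84 -17.28]] [[ 57.11 -92.92]]
nut,bolt,socket [[   0.55 -150.94]] [[-91.9   49.22]] [[91.79 43.45]]
```

Emit:
{"name": "apply_moves", "arguments": {
  "increments": [
    [14,7.5,-12.6,-30,0,0,0],
    [14,7.5,-12.6,-30,0,0,0],
    [14,7.5,-12.6,-30,0,0,0],
    [14,0,0,-40,0,0,0],
    [14,0,0,-40,0,0,0],
    [14,0,0,-30,0,0,0],
    [14,0,0,-6,0,0,0],
    [14,0,0,-6,0,0,0],
    [14,0,0,0,0,0,0]
  ]
}}

```text
clock: 2.73
ee_pos: [601.4, 34.5, 59.5]
tool_rot: [-3.131, -0.256, 0.0]
wrist_force: [-0.4, -0.1, 0.2]
finger_gap: 14.0
```

Emit:
{"name": "apply_moves", "arguments": {
  "increments": [
    [14,0,3,-1.5,0,0,0],
    [14,-2,7,0,0,0,0],
    [14,-2.2,8,0,0,0,0],
    [14,-2.2,8,0,0,0,0],
    [14,-2.2,8,0,0,0,0],
    [14,-2.2,8,0,0,0,0],
    [14,-2.2,8,0,0,0,0],
    [14,-2.2,8,0,0,0,0],
    [14,-2.2,8,0,0,0,0],
    [14,0,0,0,0,0,0]
  ]
}}

```text
clock: 3.57
ee_pos: [583.3, 102.2, 57.6]
tool_rot: [-3.13, -0.258, 0.001]
wrist_force: [0.3, 0.1, 0.7]
finger_gap: 14.4
```

```bash
cat > look.py <<'E'
import sys
from h import *
o=np.array([586.8,65.47]);ex=np.array([.9875,.1576]);ey=np.array([-.1576,.9875])
def main(n):
    s=state(); c=camera_model("wrist"); im=snapshot("wrist")[:,:,::-1]
    cv2.imwrite(f"pics/{n}.png",cv2.resize(im,None,fx=1.2,fy=1.2,interpolation=cv2.INTER_CUBIC))
    d=s["ee_pos"][:2]-o; print(s["clock"],s["ee_pos"],"tray",d@ex,d@ey,s["finger_gap"])
    for z in(55,63):
      # pixels (1.2x) of tray reference points: lookup table for reading the picture
      K,R,t=[np.array(c[k]) for k in("mtx","R","t")]
      for q in((-27,83),(27,83),(0,60),(0,80),(0,100)):
        X=np.r_[o+q[0]*ex+q[1]*ey,z]; p=K@(R@X+t); print(z,q,p[:2]/p[2]*1.2)
    for a in sys.argv[2:]:
        p=ray(c,[np.array(eval(a))/1.2],63)[0,:2]-o; print(a,p@ex,p@ey)
main(sys.argv[1])
E
python3 look.py b1
```

```text
3.5667 [583.29 102.18  57.57] tray 2.3173663447735815 36.80251307751848 14.379775909860712
55 (-27, 83) [238.8  184.71]
55 (27, 83) [359.1  185.48]
55 (0, 60) [298.77 234.05]
55 (0, 80) [298.93 191.72]
55 (0, 100) [299.1  146.12]
63 (-27, 83) [235.22 187.5 ]
63 (27, 83) [362.28 188.32]
63 (0, 60) [298.57 239.39]
63 (0, 80) [298.73 194.89]
63 (0, 100) [298.91 146.77]
```

View pics/b1.png

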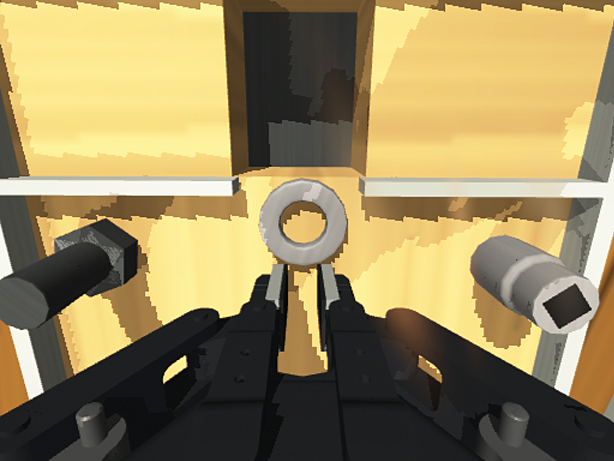

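Washer B is at (303,222), nested on the fingers and centred in the gate. I'll push it on.

Emit:
{"name": "apply_moves", "arguments": {
  "increments": [
    [14,-1.8,8,0,0,0,0],
    [14,-1.8,8,0,0,0,0],
    [14,-1.8,8,0,0,0,0],
    [14,-1.4,8,0,0,0,0],
    [14,-1,6,0,0,0,0],
    [14,0,0,0,0,0,0],
    [14,0,0,0,0,0,0]
  ]
}}

```text
clock: 4.2
ee_pos: [576.1, 138.2, 57.7]
tool_rot: [-3.131, -0.256, 0.0]
wrist_force: [0.2, -0.3, -0.1]
finger_gap: 14.0
```

```bash
python3 look.py b2 | head -1
```

```text
4.2 [576.09 138.16  57.73] tray 0.875829037527056 73.47111590469181 14.037617441072413
```

View pics/b2.png

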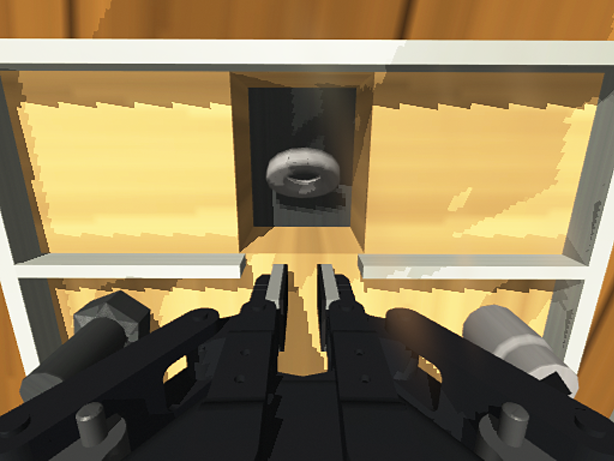

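Washer B has dropped into the slot, at about (303,172). Next is washer A.

Emit:
{"name": "apply_moves", "arguments": {
  "increments": [
    [14,1.6,-10,0,0,0,0],
    [14,1.6,-10,0,0,0,0],
    [14,0,0,40,0,0,0],
    [14,14.7,-24.3,10,0,0,3.9],
    [14,14.7,-24.3,10,0,0,3.9],
    [14,14.7,-24.3,10,0,0,3.9],
    [14,14.7,-24.3,0,0,0,3.9],
    [14,14.7,-24.3,0,0,0,3.9],
    [14,14.7,-24.3,0,0,0,3.9],
    [14,14.7,-24.3,0,0,0,3.4]
  ]
}}

```text
clock: 5.08
ee_pos: [682.5, -56.5, 128.0]
tool_rot: [2.986, 0.974, -0.0]
wrist_force: [0.3, 1.4, -0.1]
finger_gap: 13.9
```

Emit:
{"name": "apply_moves", "arguments": {
  "increments": [
    [14,0,0,0,0,0,0],
    [14,0,0,0,0,0,0]
  ]
}}

```text
clock: 5.25
ee_pos: [682.2, -57.4, 127.5]
tool_rot: [2.989, 0.964, -0.001]
wrist_force: [-1.3, 1.2, -1.1]
finger_gap: 14.2
```

```bash
cat > find.py <<'E'
import sys
from look import *
E
sed -i 's/^main(sys.argv\[1\])/if __name__=="__main__": main(sys.argv[1])/' look.py
cat >> find.py <<'E'
s=state(); c=camera_model("wrist"); im=snapshot("wrist")[:,:,::-1]
cv2.imwrite(f"pics/{sys.argv[1]}.png",cv2.resize(im,None,fx=1.2,fy=1.2,interpolation=cv2.INTER_CUBIC))
d=s["ee_pos"][:2]-o; print(s["clock"],s["ee_pos"],"tray",d@ex,d@ey,s["tool_rot"],s["finger_gap"])
hsv=cv2.cvtColor(im,cv2.COLOR_BGR2HSV); m=((hsv[...,1]<70)&(hsv[...,2]>60)).astype(np.uint8)
cn,_=cv2.findContours(m,cv2.RETR_EXTERNAL,cv2.CHAIN_APPROX_NONE)
for k in cn:
    if cv2.contourArea(k)<250: continue
    w=ray(c,k[:,0].astype(float),63)[:,:2]-o; w=np.c_[w@ex,w@ey].astype(np.float32)
    (x,y),r=cv2.minEnclosingCircle(w)
    if 12<r<30: print("blob tray %.1f %.1f r %.1f fill %.2f"%(x,y,r,cv2.contourArea(w)/(np.pi*r*r)), k[:,0].mean(0)*1.2)
E
python3 find.py a1
```

```text
5.25 [682.16 -57.37 127.51] tray 74.8121896152233 -136.3307940488069 [ 2.99  0.96 -0.  ] 14.193805036586227
blob tray 98.1 -182.5 r 17.2 fill 0.37 [302.47 308.3 ]
blob tray 103.7 -160.2 r 17.3 fill 0.25 [328.85 285.18]
blob tray 75.0 -174.6 r 17.3 fill 0.25 [275.12 285.03]
blob tray 55.5 -94.3 r 19.5 fill 0.94 [305.78 170.09]
blob tray -63.2 -95.6 r 20.2 fill 0.90 [125.12  82.06]
```

View pics/a1.png

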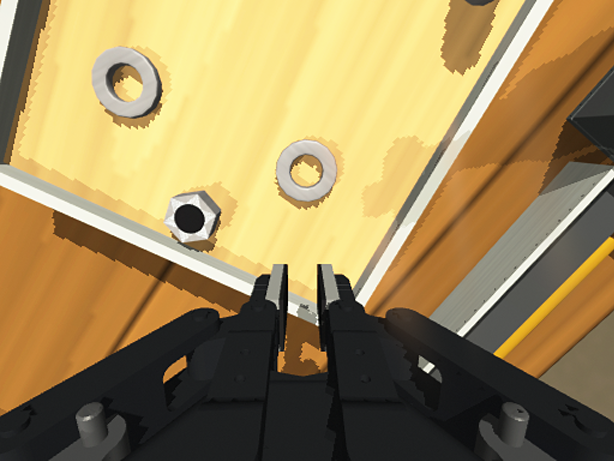

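Washer A is at (306,170), straight ahead of the fingers. The other visible blobs are C at (126,82) and the nut at (190,217). I'll descend and push.

Emit:
{"name": "apply_moves", "arguments": {
  "increments": [
    [14,0.8,0.6,-30,0,0,0],
    [14,0.8,0.6,-28,0,0,0],
    [14,0,0,-12,0,0,0],
    [14,0,0,0,0,0,0],
    [14,-4.6,6.5,0,0,0,0],
    [14,-4.6,6.5,0,0,0,0],
    [14,-4.6,6.5,0,0,0,0],
    [14,-4.6,6.5,0,0,0,0],
    [14,-4.6,6.5,0,0,0,0],
    [14,0,0,0,0,0,0]
  ]
}}

```text
clock: 6.13
ee_pos: [659.8, -16.2, 57.9]
tool_rot: [-2.985, -0.976, 0.001]
wrist_force: [-0.5, -0.7, 0.3]
finger_gap: 14.0
```

```bash
python3 find.py a2
```

```text
6.1333 [659.85 -16.21  57.91] tray 59.26072738257581 -92.17600453221652 [-2.98 -0.98  0.  ] 14.048617130007578
blob tray -6.3 -217.8 r 13.5 fill 0.31 [ 87.19 424.18]
blob tray 198.7 -111.9 r 13.9 fill 0.25 [517.48 424.52]
blob tray 44.4 -65.2 r 19.7 fill 0.94 [301.79 222.33]
blob tray -62.1 -94.8 r 21.1 fill 0.84 [ 42.91 169.55]
blob tray 97.9 45.7 r 19.8 fill 0.52 [567.95  33.52]
```

Emit:
{"name": "apply_moves", "arguments": {
  "increments": [
    [14,-4.8,6.4,0,0,0,0],
    [14,-4.8,6.4,0,0,0,0],
    [14,-4.8,6.4,0,0,0,0],
    [14,-4.8,6.4,0,0,0,0],
    [14,-4.8,6.4,0,0,0,0],
    [14,-4.8,6.4,0,0,0,0],
    [14,-4.8,6.4,0,0,0,0],
    [14,-4.8,6.4,0,0,0,0],
    [14,-4.8,6.4,0,0,0,0],
    [14,-4.8,6.4,0,0,0,0]
  ]
}}

```text
clock: 7.02
ee_pos: [612.5, 45.8, 57.8]
tool_rot: [2.987, 0.973, 0.0]
wrist_force: [0.3, -1.5, 0.5]
finger_gap: 13.8
```

Emit:
{"name": "apply_moves", "arguments": {
  "increments": [
    [14,-4.8,6.4,0,0,0,0],
    [14,-3,4,0,0,0,0],
    [14,0,0,0,0,0,0],
    [14,7.5,-10,0,0,0,0],
    [14,7.5,-10,0,0,0,0],
    [14,-6,-1,0,0,0,-6.7],
    [14,-6,-1,0,0,0,-6.7],
    [14,-6,-1,0,0,0,-6.7],
    [14,-6,-1,0,0,0,-6.7],
    [14,0,0,0,0,0,0]
  ]
}}

```text
clock: 7.85
ee_pos: [596.0, 29.3, 57.7]
tool_rot: [3.131, 0.242, -0.001]
wrist_force: [-0.1, -0.1, -0.4]
finger_gap: 14.0
```

```bash
python3 find.py a3
```

```text
7.85 [596.    29.3   57.67] tray 3.381260982730776 -37.163496126421116 [ 3.13  0.24 -0.  ] 14.038699221609935
blob tray 117.1 -119.1 r 14.0 fill 0.36 [515.37 424.9 ]
blob tray 162.3 -97.5 r 18.6 fill 0.18 [607.72 393.89]
blob tray 1.9 15.6 r 19.4 fill 0.95 [299.3  170.99]
blob tray -92.3 51.8 r 16.1 fill 0.18 [66.64 65.67]
```

Emit:
{"name": "apply_moves", "arguments": {
  "increments": [
    [14,-1.4,8,0,0,0,0],
    [14,-1.4,8,0,0,0,0],
    [14,-1.4,8,0,0,0,0],
    [14,-1.4,8,0,0,0,0],
    [14,-1.4,8,0,0,0,0],
    [14,-1.4,8,0,0,0,0],
    [14,-1.4,8,0,0,0,0],
    [14,-1.4,8,0,0,0,0],
    [14,-1.4,8,0,0,0,0],
    [14,0,0,0,0,0,0]
  ]
}}

```text
clock: 8.73
ee_pos: [583.1, 106.1, 57.6]
tool_rot: [-3.13, -0.258, 0.001]
wrist_force: [-0.4, -0.1, -0.7]
finger_gap: 14.2
```

```bash
python3 find.py a4
```

```text
8.7333 [583.08 106.13  57.64] tray 2.736935107077936 40.73764398775381 [-3.13 -0.26  0.  ] 14.171652674368213
blob tray 119.7 -48.2 r 26.3 fill 0.34 [512.63 435.48]
blob tray -114.5 -50.4 r 26.4 fill 0.29 [ 89.87 436.34]
blob tray -94.6 49.0 r 17.5 fill 0.24 [ 96.3  259.27]
blob tray 1.5 71.1 r 19.7 fill 0.94 [300.89 222.31]
blob tray 4.5 102.3 r 18.8 fill 0.47 [309.5  150.88]
blob tray 0.6 125.9 r 14.5 fill 0.96 [299.53  88.19]
```

Emit:
{"name": "apply_moves", "arguments": {
  "increments": [
    [14,-1.6,8,0,0,0,0],
    [14,-1.6,8,0,0,0,0],
    [14,-1.6,8,0,0,0,0],
    [14,-1.4,7,0,0,0,0],
    [14,-0.4,2,0,0,0,0],
    [14,0,0,0,0,0,0],
    [14,0,0,0,0,0,0],
    [14,0,0,0,0,0,0]
  ]
}}

```text
clock: 9.45
ee_pos: [577.0, 136.0, 57.8]
tool_rot: [3.131, 0.253, -0.0]
wrist_force: [-0.8, 0.2, 0.1]
finger_gap: 13.9
```

```bash
python3 find.py a5
```

```text
9.45 [576.97 136.03  57.79] tray 1.4103139938944422 71.22345170744468 [ 3.13  0.25 -0.  ] 13.877083420918142
blob tray 118.4 -18.4 r 26.4 fill 0.32 [512.5  435.74]
blob tray -116.1 -20.2 r 26.5 fill 0.28 [ 89.89 436.48]
blob tray -95.7 49.9 r 17.3 fill 0.26 [103.77 318.09]
blob tray 4.5 111.0 r 18.4 fill 0.22 [317.34 209.94]
blob tray -3.3 129.7 r 20.0 fill 0.76 [293.89 158.17]
```

View pics/a5.png

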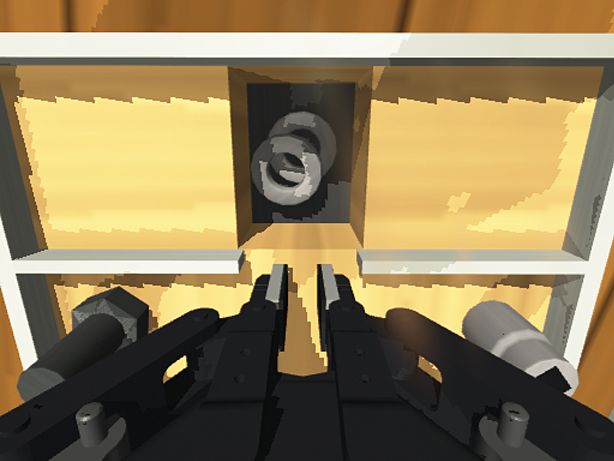

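Both washers now lie in the slot, at about (293,170) and (305,145). Next is washer C.

Emit:
{"name": "apply_moves", "arguments": {
  "increments": [
    [14,1.6,-10,0,0,0,0],
    [14,1.6,-10,0,0,0,0],
    [14,0,0,40,0,0,0],
    [14,-8,-27.5,10,0,0,-4.1],
    [14,-8,-27.5,10,0,0,-4.1],
    [14,-8,-27.5,10,0,0,-4.1],
    [14,-8,-27.5,0,0,0,-4.1],
    [14,-8,-27.5,0,0,0,-4.1],
    [14,-8,-27.5,0,0,0,-4.1],
    [14,-8,-27.5,0,0,0,-4.1]
  ]
}}

```text
clock: 10.33
ee_pos: [523.3, -78.9, 128.1]
tool_rot: [3.095, -0.538, 0.001]
wrist_force: [0.5, -0.4, -0.4]
finger_gap: 14.0
```

Emit:
{"name": "apply_moves", "arguments": {
  "increments": [
    [14,0,0,0,0,0,0],
    [14,0,0,0,0,0,0]
  ]
}}

```text
clock: 10.5
ee_pos: [523.3, -79.3, 128.1]
tool_rot: [3.094, -0.538, 0.001]
wrist_force: [0.3, 0.2, -0.5]
finger_gap: 14.6
```

```bash
python3 find.py c1
```

```text
10.5 [523.32 -79.25 128.13] tray -85.49317972305278 -132.91150157378135 [ 3.09 -0.54  0.  ] 14.57540116731811
blob tray -318.5 -188.4 r 19.8 fill 0.25 [ 84.64 427.09]
blob tray -13.2 -351.8 r 19.2 fill 0.44 [514.39 420.61]
blob tray -114.6 -182.7 r 18.2 fill 0.35 [301.52 314.65]
blob tray -88.8 -171.4 r 17.4 fill 0.25 [328.66 285.29]
blob tray -117.0 -155.8 r 17.4 fill 0.24 [274.9  285.16]
blob tray -64.6 -96.2 r 19.5 fill 0.95 [303.5  175.23]
```

Emit:
{"name": "apply_moves", "arguments": {
  "increments": [
    [14,0,0,-30,0,0,0],
    [14,0,0,-28,0,0,0],
    [14,0,0,-12,0,0,0],
    [14,0,0,0,0,0,0],
    [14,2.7,7.5,0,0,0,0],
    [14,2.7,7.5,0,0,0,0],
    [14,2.7,7.5,0,0,0,0],
    [14,2.7,7.5,0,0,0,0],
    [14,2.7,7.5,0,0,0,0],
    [14,0,0,0,0,0,0]
  ]
}}

```text
clock: 11.38
ee_pos: [538.4, -35.8, 57.7]
tool_rot: [-3.096, 0.525, -0.0]
wrist_force: [-0.4, 0.6, 0.4]
finger_gap: 14.4
```

```bash
python3 find.py c2
```

```text
11.3833 [538.44 -35.8   57.71] tray -63.712023554823126 -92.38690223674091 [-3.1   0.53 -0.  ] 14.383433131080448
blob tray -4.7 -216.8 r 12.6 fill 0.43 [513.35 424.84]
blob tray -50.0 -65.5 r 19.6 fill 0.94 [301.31 222.1 ]
```

Emit:
{"name": "apply_moves", "arguments": {
  "increments": [
    [14,2.9,7.45,0,0,0,0],
    [14,2.9,7.45,0,0,0,0],
    [14,2.9,7.45,0,0,0,0],
    [14,2.9,7.45,0,0,0,0],
    [14,2.9,7.45,0,0,0,0],
    [14,2.9,7.45,0,0,0,0],
    [14,2.9,7.45,0,0,0,0],
    [14,2.9,7.45,0,0,0,0],
    [14,2.9,7.45,0,0,0,0],
    [14,2.9,7.45,0,0,0,0]
  ]
}}

```text
clock: 12.27
ee_pos: [566.9, 36.8, 57.8]
tool_rot: [3.097, -0.53, -0.0]
wrist_force: [-0.8, -1.3, 1.8]
finger_gap: 14.0
```

Emit:
{"name": "apply_moves", "arguments": {
  "increments": [
    [14,2.9,7.45,0,0,0,0],
    [14,2.2,5.6,0,0,0,0],
    [14,0,0,0,0,0,0],
    [14,-4.5,-11.5,0,0,0,0],
    [14,-4.5,-11.5,0,0,0,0],
    [14,6.7,1,0,0,0,7.1],
    [14,6.7,1,0,0,0,7.1],
    [14,6.7,1,0,0,0,7.1],
    [14,6.7,1,0,0,0,7.1],
    [14,0,0,0,0,0,0]
  ]
}}

```text
clock: 13.1
ee_pos: [590.2, 27.8, 58.1]
tool_rot: [3.131, 0.251, 0.002]
wrist_force: [0.3, -0.3, -0.8]
finger_gap: 13.9
```

```bash
python3 find.py c3
```

```text
13.1 [590.18  27.76  58.14] tray -2.605685748653935 -37.76920000305114 [3.13 0.25 0.  ] 13.942350906067546
blob tray -119.7 -120.8 r 13.1 fill 0.24 [ 85.43 424.76]
blob tray 112.5 -119.2 r 14.5 fill 0.34 [515.68 425.24]
blob tray 158.5 -101.5 r 15.0 fill 0.18 [608.77 399.5 ]
blob tray -3.6 14.2 r 19.3 fill 0.96 [301.17 172.83]
blob tray 100.5 45.9 r 23.1 fill 0.36 [566.62  83.23]
blob tray -92.0 52.0 r 16.0 fill 0.18 [81.92 61.04]
```

Emit:
{"name": "apply_moves", "arguments": {
  "increments": [
    [14,-1,8,0,0,0,0],
    [14,-1,8,0,0,0,0],
    [14,-1,8,0,0,0,0],
    [14,-1,8,0,0,0,0],
    [14,-1,8,0,0,0,0],
    [14,-1,8,0,0,0,0],
    [14,-1,8,0,0,0,0],
    [14,-1,8,0,0,0,0],
    [14,-1,8,0,0,0,0],
    [14,0,0,0,0,0,0]
  ]
}}

```text
clock: 13.98
ee_pos: [580.1, 104.7, 57.6]
tool_rot: [-3.131, -0.249, 0.001]
wrist_force: [0.2, 0.4, -0.1]
finger_gap: 13.9
```

```bash
python3 find.py c4
```

```text
13.9833 [580.13 104.65  57.61] tray -0.40834583582999695 39.74340184641288 [-3.13 -0.25  0.  ] 13.931399372265584
blob tray 116.1 -49.8 r 26.3 fill 0.33 [512.81 435.44]
blob tray -117.9 -51.1 r 26.4 fill 0.28 [ 89.65 436.77]
blob tray -94.7 48.8 r 17.3 fill 0.25 [101.29 257.13]
blob tray -0.8 70.0 r 19.8 fill 0.94 [302.42 222.36]
blob tray 8.2 102.0 r 14.9 fill 0.28 [331.77 154.73]
blob tray -3.1 121.4 r 19.5 fill 0.79 [300.79  98.99]
```

Washer C is centred at (-0.8, 70). I'll push it in, then back off, lift and look.

Emit:
{"name": "apply_moves", "arguments": {
  "increments": [
    [14,-1.3,8,0,0,0,0],
    [14,-1.3,8,0,0,0,0],
    [14,-1.3,8,0,0,0,0],
    [14,-1.3,8,0,0,0,0],
    [14,-0.4,2.5,0,0,0,0],
    [14,0,0,0,0,0,0],
    [14,0,0,0,0,0,0],
    [14,0,0,0,0,0,0]
  ]
}}

```text
clock: 14.7
ee_pos: [574.9, 136.1, 57.8]
tool_rot: [3.132, 0.245, -0.0]
wrist_force: [0.2, -0.6, 0.0]
finger_gap: 14.0
```

Emit:
{"name": "apply_moves", "arguments": {
  "increments": [
    [14,1.6,-10,0,0,0,0],
    [14,1.6,-10,0,0,0,0],
    [14,0,0,40,0,0,0],
    [14,0,0,40,0,0,0],
    [14,0,0,40,0,0,0],
    [14,0,0,40,0,0,0],
    [14,0,0,30,0,0,0],
    [14,0,0,0,0,0,0],
    [14,0,0,0,0,0,0]
  ]
}}

```text
clock: 15.45
ee_pos: [579.2, 114.8, 249.8]
tool_rot: [-3.132, -0.243, -0.006]
wrist_force: [-0.4, 0.7, -0.2]
finger_gap: 14.4
```

```bash
python3 find.py end
```

```text
15.45 [579.17 114.83 249.84] tray 0.2478271691460727 49.94044309068105 [-3.13 -0.24 -0.01] 14.369358561240487
blob tray 25.3 -45.7 r 27.6 fill 0.25 [328.81 285.44]
blob tray -26.0 -45.4 r 27.6 fill 0.25 [275.08 285.47]
blob tray 100.4 44.8 r 20.7 fill 0.58 [396.23 208.49]
blob tray -96.9 46.3 r 20.9 fill 0.39 [209.2  203.18]
```

View pics/end.png

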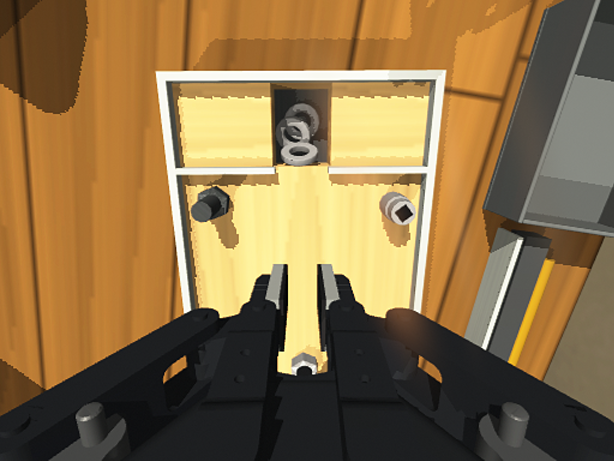

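All three washers look to be in the slot, the last at about (299,152), possibly tilted. I'll zoom in.

```bash
python3 - <<'E'
from h import *
c=camera_model("wrist"); im=snapshot("wrist")[:,:,::-1]
cv2.imwrite("pics/end2.png",cv2.resize(im[65:150,210:290],None,fx=7,fy=7,interpolation=cv2.INTER_CUBIC))
E
```

```text
(no output)
```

View pics/end2.png

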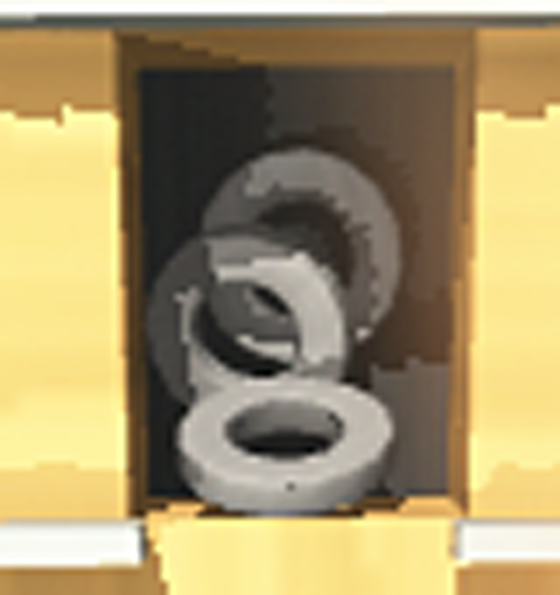

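The third washer seems to lean on the slot's near wall. I'll take two closer wrist views to measure how low it lies and whether it is still.

Emit:
{"name": "apply_moves", "arguments": {
  "increments": [
    [14,-10,-1.6,-35,0,0,0],
    [14,-10,-1.6,-35,0,0,0],
    [14,-10,-1.6,-35,0,0,0],
    [14,0,0,0,0,0,0],
    [14,0,0,0,0,0,0]
  ]
}}

```text
clock: 15.97
ee_pos: [546.6, 111.0, 141.2]
tool_rot: [3.131, 0.244, -0.008]
wrist_force: [0.4, 0.4, 0.4]
finger_gap: 13.7
```

```bash
cat > snap.py <<'E'
import sys,pickle
from h import *
c=camera_model("wrist"); im=snapshot("wrist")[:,:,::-1]; pickle.dump((c,im.copy()),open(sys.argv[1]+".pkl","wb"))
E
python3 snap.py v1
```

Emit:
{"name": "apply_moves", "arguments": {
  "increments": [
    [14,20,3.2,0,0,0,0],
    [14,20,3.2,0,0,0,0],
    [14,20,3.2,0,0,0,0],
    [14,0,0,0,0,0,0],
    [14,0,0,0,0,0,0]
  ]
}}

```text
clock: 16.43
ee_pos: [610.2, 121.3, 144.5]
tool_rot: [3.132, 0.246, 0.005]
wrist_force: [-0.1, 0.5, 0.3]
finger_gap: 13.9
```

```bash
python3 snap.py v2; python3 - <<'E'
import pickle
from look import *
out=[]
for n in("v1","v2"):
    c,im=pickle.load(open(n+".pkl","rb")); K,R,t=[np.array(c[k]) for k in("mtx","R","t")]
    X=np.r_[o+100*ey,40]; p=K@(R@X+t); u,v=(p[:2]/p[2]).astype(int)
    a,b=max(u-60,0),max(v-100,0); print(n,a,b)
    out.append(cv2.resize(im[b:b+150,a:a+120],(400,500),interpolation=cv2.INTER_CUBIC))
cv2.imwrite("pics/v.png",np.hstack(out)); print(state()["ee_pos"])
E
```

```text
v1 229 34
v2 156 34
[609.07 121.16 144.17]
```

View pics/v.png

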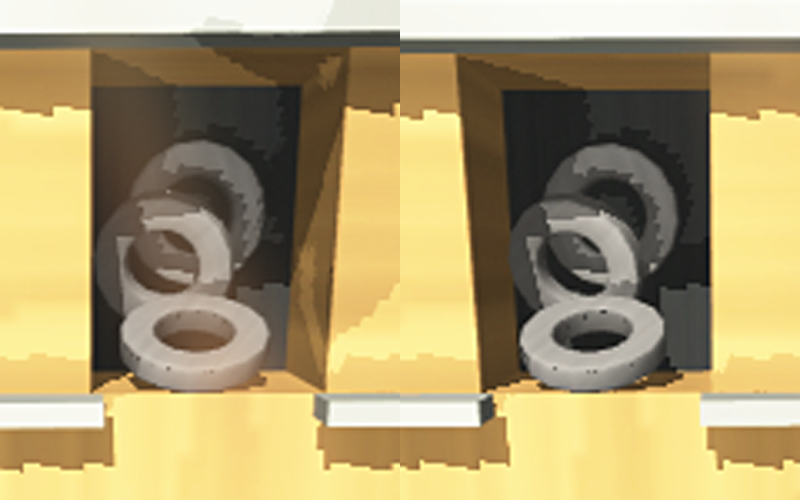

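```bash
python3 - <<'E'
import pickle
from look import *
C=[pickle.load(open(n+".pkl","rb"))[0] for n in("v1","v2")]
P=[np.array(c["mtx"])@np.c_[c["R"],c["t"]] for c in C]
off=[(229,34),(156,34)]
for n,a,b in(("hole",(195,333),(192,333)),("left",(121,340),(121,337)),("right",(268,340),(264,335)),("near",(193,390),(190,388)),("far",(193,296),(192,296)),("decknear",(110,393),(484-400,393)),("ref gateR top",(328,400),(701-400,400))):
    q=[np.array(p)/(10/3)+f for p,f in zip((a,b),off)]
    X=cv2.triangulatePoints(P[0],P[1],q[0],q[1])[:,0]; X=X[:3]/X[3]; d=X[:2]-o; print(n,"tray",d@ex,d@ey,"z",X[2])
E
```

```text
hole tray -2.21532542303087 100.83385625533755 z 43.18300215883737
left tray -21.569490569208597 99.3054632420635 z 41.61758735780196
right tray 16.963583296279623 99.65920270222003 z 43.518994930369125
near tray -2.7625243788892946 86.58289182596802 z 47.332807047248615
far tray -2.479900640570116 110.18459725559218 z 38.42554928690727
decknear tray -25.276724297557028 88.7492986594988 z 69.58707284239587
ref gateR top tray 27.165904284984016 86.72936520320046 z 67.94935083628842
```

The third washer is at rest and wholly below deck level: centre z about 43, highest edge about 48, deck 55. It is propped on the one below, though. A light tap from above with shut fingertips should settle it deeper.

Emit:
{"name": "apply_moves", "arguments": {
  "increments": [
    [0,-13.2,15.3,0,0,0,0],
    [0,-13.2,15.3,0,0,0,0],
    [0,-13.2,15.3,0,0,0,0],
    [0,0,0,0,0,0,0],
    [0,0,0,-25,0,0,0],
    [0,0,0,-25,0,0,0],
    [0,0,0,-25,0,0,0],
    [0,0,0,-8,0,0,0],
    [0,0,0,0,0,0,0]
  ]
}}

```text
clock: 17.23
ee_pos: [567.5, 166.8, 58.9]
tool_rot: [3.131, 0.245, -0.004]
wrist_force: [-0.3, -0.2, 0.7]
finger_gap: -0.0
```

```bash
python3 - <<'E'
from look import *
s=state();d=s["ee_pos"][:2]-o;print(s["ee_pos"],d@ex,d@ey,s["finger_gap"],s["wrist_force"])
E
```

```text
[567.52 166.81  58.87] -3.069493842381763 103.10817197878154 -0.041918799914954855 [-0.34 -0.17  0.68]
```

Emit:
{"name": "apply_moves", "arguments": {
  "increments": [
    [0,0,0,-3,0,0,0],
    [0,0,0,-3,0,0,0],
    [0,0,0,-2,0,0,0],
    [0,0,0,-2,0,0,0],
    [0,0,0,-2,0,0,0],
    [0,0,0,0,0,0,0]
  ]
}}

```text
clock: 17.73
ee_pos: [570.4, 170.4, 50.6]
tool_rot: [-3.127, -0.248, -0.008]
wrist_force: [-1.0, 7.3, 12.5]
finger_gap: 0.4
```

Emit:
{"name": "apply_moves", "arguments": {
  "increments": [
    [0,0,0,-2,0,0,0],
    [0,0,0,-2,0,0,0],
    [0,0,0,0,0,0,0]
  ]
}}

```text
clock: 17.98
ee_pos: [570.7, 171.5, 47.0]
tool_rot: [-3.126, -0.249, -0.009]
wrist_force: [-2.0, 11.0, 15.2]
finger_gap: 0.2
```

Emit:
{"name": "apply_moves", "arguments": {
  "increments": [
    [0,0,-1,-2,0,0,0],
    [0,0,-1,-2,0,0,0],
    [0,0,0,0,0,0,0]
  ]
}}

```text
clock: 18.23
ee_pos: [570.8, 171.8, 43.2]
tool_rot: [-3.123, -0.252, -0.01]
wrist_force: [-0.6, 16.1, 12.9]
finger_gap: 0.1
```

Emit:
{"name": "apply_moves", "arguments": {
  "increments": [
    [0,0,0,-2,0,0,0],
    [0,0,0,-2,0,0,0],
    [0,0,0,-2,0,0,0],
    [0,0,0,0,0,0,0]
  ]
}}

```text
clock: 18.57
ee_pos: [570.2, 171.7, 36.5]
tool_rot: [-3.124, -0.252, -0.008]
wrist_force: [-2.5, 17.4, 9.4]
finger_gap: 0.3
```

Emit:
{"name": "apply_moves", "arguments": {
  "increments": [
    [0,-0.6,4,0,0,0,0],
    [0,-0.6,4,0,0,0,0],
    [0,0,0,15,0,0,0],
    [0,0,0,25,0,0,0],
    [0,0,0,40,0,0,0],
    [0,4,-20,30,0,0,0],
    [0,4,-25,0,0,0,0],
    [0,0,0,0,0,0,0],
    [0,0,0,0,0,0,0]
  ]
}}

```text
clock: 19.32
ee_pos: [575.9, 126.1, 145.1]
tool_rot: [3.132, 0.24, 0.003]
wrist_force: [-0.7, -0.0, -0.2]
finger_gap: 0.6
```

```bash
python3 snap.py v3; python3 - <<'E'
import pickle
from look import *
c,im=pickle.load(open("v3.pkl","rb")); K,R,t=[np.array(c[k]) for k in("mtx","R","t")]
X=np.r_[o+120*ey,40]; p=K@(R@X+t); u,v=(p[:2]/p[2]).astype(int)
a,b=max(u-80,0),max(v-75,0); print(a,b,state()["ee_pos"],state()["clock"])
cv2.imwrite("pics/v3.png",cv2.resize(im[b:b+140,a:a+160],None,fx=4,fy=4,interpolation=cv2.INTER_CUBIC))
E
```

```text
173 48 [575.31 127.62 144.31] 19.3667
```

View pics/v3.png

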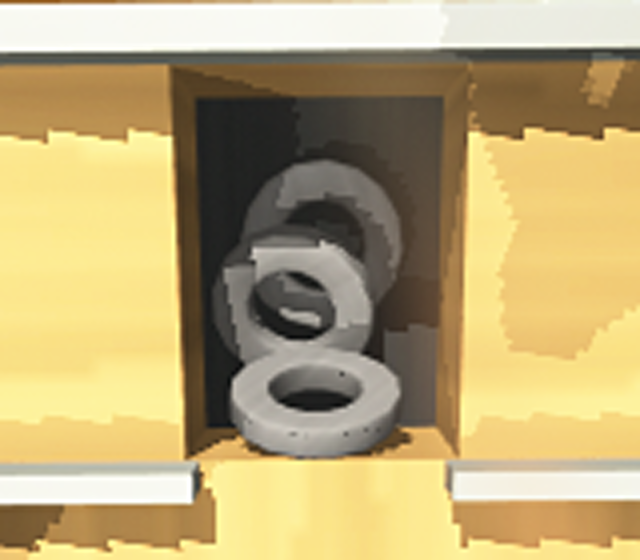

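The third washer, at (315,395), now sits lower. Its apparent size puts its centre at z about 35, some 20 mm below the deck, with its far side on the other two. That counts as in the slot, so I'll raise the hand clear and hand in.

Emit:
{"name": "apply_moves", "arguments": {
  "increments": [
    [0,0,0,30,0,0,0],
    [0,0,0,35,0,0,0],
    [0,0,0,35,0,0,0],
    [0,0,0,20,0,0,0],
    [0,0,0,0,0,0,0],
    [0,0,0,0,0,0,0],
    [0,0,0,0,0,0,0]
  ]
}}

```text
clock: 19.95
ee_pos: [574.5, 129.0, 262.7]
tool_rot: [3.132, 0.247, -0.003]
wrist_force: [0.7, 0.7, 1.0]
finger_gap: 0.1
```

```bash
python3 find.py fin; python3 -c "
from station import *
print(job_done())"
```

```text
19.95 [574.54 129.05 262.66] tray -2.086525822013655 64.71450253058211 [ 3.13  0.25 -0.  ] 0.06278337472429306
blob tray 6.8 -38.7 r 28.7 fill 0.25 [313.44 286.45]
blob tray -13.7 -37.9 r 28.0 fill 0.26 [289.39 286.15]
blob tray 100.3 43.7 r 21.0 fill 0.55 [395.74 219.54]
blob tray -97.7 47.6 r 20.9 fill 0.39 [217.04 213.99]
the job is handed in; nothing more can be done
None
```

All three washers are in the slot: I slid B, then A, then C through the gate with the fingertips. B and A were seen in the slot before the next one went through. I handed the job in at 19.95 s with the hand about 200 mm above the deck; no verdict came back.

- **Third washer:** C did not drop flat. It came to rest propped on the other two and against the near wall, with its centre at z ≈ 43 mm (the deck is at 55 mm). I pressed it down with shut fingertips, about 17 N sideways and 9–15 N down. Its apparent size afterwards put the centre at z ≈ 35 mm. It is below the deck but still leaning, not flat. I did not check again that it was still after the press, beyond that one picture.
- **Bystanders:** The bolt and socket are where they were, as the last picture's blob positions show. The nut looked in place in the picture after the third push but was not measured again. I did not check the tools on the bench at the end.
- **Budget:** I viewed 11 pictures, one over the budget of 10.

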